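# Put the garlic away and wedge the keeper's dovetailed lid shut

### The arm

A 6-joint arm with a two-finger parallel gripper is mounted at the origin on a cart in front of the work surface, level with it; the furniture and walls round the work are solid. World frame = base frame: x ahead of the robot, y to its left, z up, the work surface at z = 0. Lengths are in m, angles in rad, forces in N, time in s.
With the tool pointing down it reaches from about 0.325 to 0.9 m from the base axis. Payload 6.1 kg.
Tool frame: the origin (TCP) lies midway between the tips of the shut fingers; the grasp point (between the pads) lies 19 mm behind it; z points along the fingers, y is the line along which they close (so a half turn about z gives the same grasp; the last joint's range is limited). The gripper opens to 85 mm and grips with 20 to 120 N. Pads are 22 mm wide; open, the fingers measure 114 mm over their backs; the gripper's body (76 mm by 85 mm) begins 54 mm behind the grasp point. The pads swing forward as they close: fully open they stand 13 mm farther back than shut.
Start: joints at [1.161, 0.22, 1.526, -0, 1.395, -0.126], TCP at [0.175, 0.6, 0.231] pointing down, gripper open.
Joint ranges: [-2.98, 2.98], [-0.91, 2.08], [0.09, 2.57], [-1.24, 4.39], [0.2, 2.65], [-2.68, 2.68]. Speed limits (rad/s): [2.57, 2.57, 3.01, 3.14, 3.14, 3.14].

### API

Orientations are given as [roll, pitch, yaw] about the fixed x, y, z axes, in that order (R = Rz(yaw) Ry(pitch) Rx(roll)).
In Python, from plant import movep, move_l, set_joints, gripper_to, hold, inverse_kinematics, observe, get_image, get_calibration, Unreachable, job_done gives the robot as it stands. Calls block until the motion is done:
- movep(position, orientation): joint-space move of the TCP to a pose.
- move_l(position, feed=0.15, rotation=None, max_force=None): straight line of the TCP; rotation=None keeps the orientation; feed is the mean speed in m/s. With max_force (N) it stops when the force on the tool has changed by that much, and returns True; else False.
- set_joints(angles): joint-space move.
- gripper_to(opening, f_grip=None): finger opening in m; f_grip is the grip in N (None keeps the last); returns when the fingers have stopped.
- hold(seconds).
- inverse_kinematics(position, orientation): joint angles nearest the present ones, or None.
- observe(): the state.
- get_image(name): name is "scene" or "top" or "wrist"; returns (picture, depth): 400x640x3 uint8, red, green, blue; 400x640 float32, m along the optical axis (not along the pixel's ray), 0 where there is no reading.
- get_calibration(name): a dict with "intrinsics" (3x3 intrinsics, pixels), "dist_coeffs" ([k1, k2, p1, p2, k3] as OpenCV has them; the pictures are not rectified), "world_from_camera" (4x4, takes a point from camera to world coordinates). Camera axes: x right, y down, z forward; pixel columns grow to the right and rows downward; lengths in m; the calibration is good to about 2 mm. A picture is of the moment at which its call begins: read the wrist's pose just before it. get_calibration takes no time and is no camera call; for the wrist camera it gives the pose at the moment of the call.
A pose or a line that the arm cannot do raises Unreachable and nothing moves.
- job_done(): hands the job in; it is judged then, once.
The state is a dict: "time_s": time; "q": joint angles; "joint_velocities": joint speeds; "joint_torque": joint torques, N m; "eef_pos": TCP position; "tcp_rot": TCP orientation; "ft_force": force on the tool from outside, world axes, zero at the start; "torque": the same for the moment, N m; "opening": finger opening in m; "grasp_force": force on a finger pad.
Only numpy, scipy, OpenCV 4.12 (cv2) and the standard library are available. Lean on these libraries where they do the work, as an engineer would, in place of code of your own. Each camera call takes 0.05 s, during which the arm holds its last target. There are 200 camera calls.

### The job

Put the garlic bulb into the open wooden keeper box, then close the box with its dark dovetailed lid: start it narrow end first in the wide end of the tapered way and slide it along until it wedges tight, its ends flush with the ends of the box. Do not disturb the lemon, the onion or the kitchen timer.

Things in the scene. Friction and masses are not known exactly. Their poses are not given: they have to be found in the camera images.
- keeper: Pale open-topped wooden box, fixed, 140 mm long, 74 mm high, tapered in plan: 112 mm wide outside at its wide (-x) end, which faces roughly the robot, 92 mm at the narrow (+x) end. Origin: centre of its underside, z up, +x the way the lid slides in. Cavity between 8 mm end walls 124 mm long, 77 mm wide at the wide end, 59 mm at the narrow; floor 6 mm above the worktop. End walls 62 mm high.
- way (a point): Where the lid's origin lies when home: on the keeper's mid-line, 62 mm up, level with the two 7 mm side ledges the lid slides on; axes as the keeper's. Rails rise 12 mm above the ledges, inner faces leaning in 20 degrees and converging 4 degrees each side toward +x: way 91.6 mm wide at the ledge, 82.8 mm at the rail tops at the wide end; 72 and 63.3 mm at the narrow. Both ends open, no stop.
- lid: Loose dark wooden lid, about 0.2 kg, flat on the worktop, right way up. 140 mm long (x), 12 mm thick; underside 91.6 mm wide at its -x end, 72 mm at its narrow +x end, which leads; top face 8.7 mm narrower (sides slope 20 degrees). Origin: centre of underside. Home: ends and top flush with the keeper's. 10 mm short of home it still has 0.7 mm play each side. Lifted 1 mm it wedges 5 mm early.
- bar_top (a point): Top centre of the lid's pale grip bar, 38 mm above the lid's underside: bar at the lid's middle, 14 mm thick along x, 44 mm long along y, 26 mm high; pinch it from above closing along x. 110 mm short of home the lid can be lowered between the rails from above (7 mm width to spare). With the lid down on the ledges, a push of 10 to 15 N along +x on the bar wedges it; it stays there.
- garlic: Loose garlic bulb, off-white, roundish, 48 x 50 mm wide and 51 mm high with its stem up, about 25 g. Origin: centre of its underside; widest about 20 mm up.
- garlic_mid (a point): Centre of the garlic bulb, 22 mm above its origin.
- lemon: Bystander: loose lemon, 72 x 57 x 58 mm, origin at its underside.
- onion: Bystander: loose red onion, 78 mm across, 84 mm high, origin at its underside.
- timer: Bystander: loose round kitchen timer, red top, 63 mm across, 41 mm high, origin at its underside.
Not all that is in view belongs to the job. Leave any blue or turquoise look-alike of the garlic alone.

How it is judged:
By the outcome, as a careful person would: the job done as asked, in the order asked, and still so for the second after the job is handed in, with the robot touching nothing.
It also fails if it takes over 58 s, if anything falls off the work surface, if the arm or the gripper's body presses on something with over 40 N, if the wrist force passes 120 N, or if a joint passes its speed limit or range.

## Working session

There is one attempt and no reset: what is moved stays moved. The work goes in short steps, each a Python script; the robot and the scene stay as the last script left them, time stands still between calls to the robot, and variables do not carry over. Pictures are saved under pics/ and viewed, at most 10 in all, crops included, and the job is handed in when it is done.

```bash
mkdir -p pics; ls; python3 - <<'E'
from plant import *
import cv2,numpy as np
for n in ("scene","top"):
    im,d=get_image(n); np.savez(n+".npz",im=im,d=d); cv2.imwrite(f"pics/{n}0.png",im[:,:,::-1])
    c=get_calibration(n); print(n,{k:np.round(v,4).tolist() for k,v in c.items()})
s=observe(); print(s)
E
```

```text
pics
scene {'intrinsics': [[362.5794, 0.0, 323.998], [0.0, 362.5794, 193.2216], [0.0, 0.0, 1.0]], 'dist_coeffs': [0.0255, 0.0, 0.0, 0.0, 0.0], 'world_from_camera': [[-0.6047, -0.6273, 0.4908, 0.1419], [-0.7963, 0.4652, -0.3866, 0.4061], [0.0142, -0.6246, -0.7809, 0.8066], [0.0, 0.0, 0.0, 1.0]]}
top {'intrinsics': [[473.4885, 0.0, 316.0298], [0.0, 473.4885, 194.8021], [0.0, 0.0, 1.0]], 'dist_coeffs': [-0.0979, 0.0, 0.0, 0.0, 0.0], 'world_from_camera': [[0.0131, -0.9918, 0.1268, 0.4494], [-0.9999, -0.0123, 0.0075, 0.0331], [-0.0059, -0.1269, -0.9919, 1.3863], [0.0, 0.0, 0.0, 1.0]]}
{'time_s': 0.1, 'q': array([ 1.16089168e+00,  2.21159306e-01,  1.52752208e+00,  2.18358488e-05,
        1.39472140e+00, -1.26087290e-01]), 'joint_velocities': array([-6.07530707e-04, -1.62419317e-03, -2.20793886e-03,  4.19028443e-04,
        2.64844024e-03, -3.70314044e-05]), 'joint_torque': array([ 7.08125281e-04, -4.98249149e+01, -3.90540719e+01, -3.67366483e-04,
        5.83714165e-03, -1.34791813e-05]), 'eef_pos': array([0.17477699, 0.59947886, 0.23028776]), 'tcp_rot': array([-3.13979959e+00, -2.48951234e-04,  2.85777123e+00]), 'ft_force': array([ 0.85992946,  0.4174652 , -0.07757151]), 'torque': array([ 0.04131524, -0.00863863,  0.06488445]), 'grasp_force': 0.0, 'opening': 0.08557546901235429}
```

View pics/scene0.png

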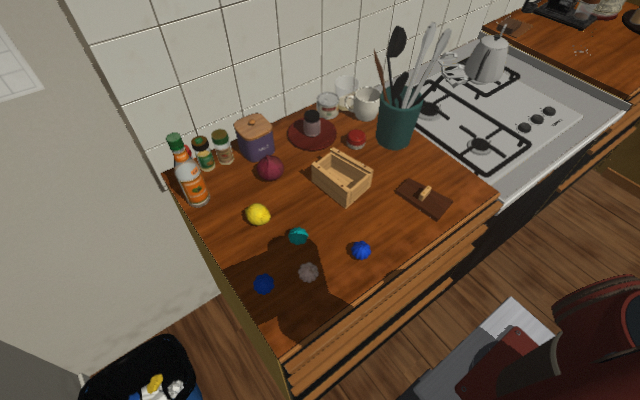

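View pics/top0.png

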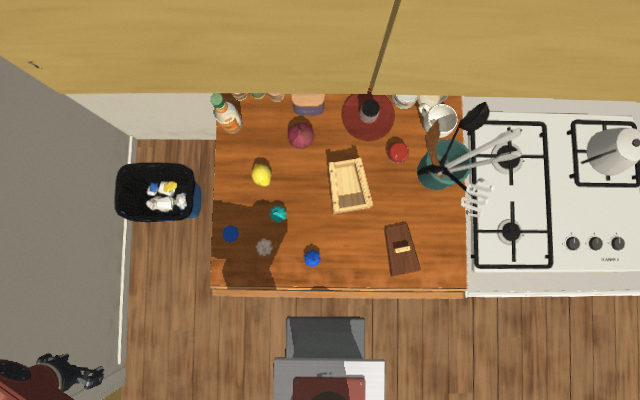

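The top view shows four garlic-shaped things. Three are look-alikes: blue at (231,233) and (312,258), and turquoise at (278,214). The off-white one at (264,247), scene (308,272), fits the description. The keeper is at (350,185) with its wide end towards the robot. The lid is at (403,248), the lemon at (262,175), the onion at (300,133) and the timer at (398,152).

```bash
cat > h.py <<'E'
import numpy as np, cv2
from plant import *
def ray(uv,c):
    p=cv2.undistortPoints(np.float64(uv).reshape(-1,1,2),c["intrinsics"],c["dist_coeffs"]).reshape(-1,2)
    return np.c_[p,np.ones(len(p))]
def on_plane(uv,c,z):
    T=c["world_from_camera"]; d=ray(uv,c)@T[:3,:3].T
    return T[:3,3]+d*((z-T[2,3])/d[:,2])[:,None]
def cloud(d,c):
    v,u=np.mgrid[:400,:640]; r=ray(np.c_[u.ravel(),v.ravel()],c)*d.reshape(-1,1)
    T=c["world_from_camera"]; return (r@T[:3,:3].T+T[:3,3]).reshape(400,640,3)
def blob(mask,u,v,r):
    m=np.zeros(mask.shape,np.uint8); m[v-r:v+r,u-r:u+r]=mask[v-r:v+r,u-r:u+r]
    n,l,s,c=cv2.connectedComponentsWithStats(m); k=1+np.argmax(s[1:,4]); return l==k
E
python3 - <<'E'
from h import *
z=np.load("top.npz"); im,d=z["im"],z["d"]; c=get_calibration("top"); P=cloud(d,c)
hsv=cv2.cvtColor(im,cv2.COLOR_RGB2HSV)
for n,(u,v) in dict(table=(330,250),garlic=(264,247),box=(350,185),lid=(403,235),bar=(402,249),lemon=(262,175),onion=(300,133),timer=(398,152),blue=(312,258),tq=(278,214),cup=(300,40),crock=(440,165)).items():
    print(n,P[v,u].round(3),im[v,u],hsv[v,u])
Z=P[...,2]
# garlic mask: low saturation
m=blob((hsv[...,1]<90)&(Z>.008),264,247,20); q=P[m]; print("garlic",m.sum(),q.min(0).round(3),q.max(0).round(3))
ct,_=cv2.findContours(m.astype(np.uint8),0,1); print(on_plane([cv2.minEnclosingCircle(ct[0])[0]],c,.022))
m=blob((Z>.055)&(Z<.09),350,185,35);ct,_=cv2.findContours(m.astype(np.uint8),0,1);k=max(ct,key=cv2.contourArea)
w=on_plane(k.reshape(-1,2),c,.074); r=cv2.minAreaRect(np.float32(w[:,:2]*1000)); print("box",m.sum(),r)
m=blob((Z>.006)&(Z<.06),403,248,35);ct,_=cv2.findContours(m.astype(np.uint8),0,1);k=max(ct,key=cv2.contourArea)
w=on_plane(k.reshape(-1,2),c,.012); print("lid",m.sum(),cv2.minAreaRect(np.float32(w[:,:2]*1000)))
A=cv2.resize(im[215:280,230:295],(390,390),interpolation=2);B=cv2.resize(im[150:280,325:425],(300,390),interpolation=2)
cv2.imwrite("pics/crop1.png",np.hstack([A,B])[:,:,::-1])
E
```

```text
table [ 0.465  0.001 -0.005] [174 103  47] [ 13 186 174]
garlic [0.47  0.188 0.049] [125 111 100] [ 13  51 125]
box [ 0.656 -0.056  0.009] [242 204 137] [ 19 111 242]
lid [ 0.511 -0.21   0.013] [108  67  46] [ 10 146 108]
bar [ 0.47  -0.204  0.034] [247 218 143] [ 22 107 247]
lemon [0.675 0.198 0.054] [250 239  96] [ 28 157 250]
onion [0.795 0.091 0.07 ] [141  72  76] [178 125 141]
timer [ 0.75  -0.193  0.04 ] [173  62  48] [  3 184 173]
blue [0.442 0.052 0.045] [ 31  78 159] [109 205 159]
tq [0.565 0.151 0.04 ] [ 50 197 184] [ 87 190 197]
cup [0.637 0.052 0.993] [179 151  87] [ 21 131 179]
crock [ 0.704 -0.303  0.088] [35 33 33] [ 0 15 35]
garlic 203 [0.448 0.033 0.021] [0.494 0.214 1.386]
[[0.47138243 0.190311   0.022     ]]
box 783 ((649.252685546875, -47.591896057128906), (141.1183624267578, 107.89263153076172), 11.027044296264648)
lid 1270 ((470.15399169921875, -201.81390380859375), (144.46002197265625, 85.24507141113281), 14.092233657836914)
```

View pics/crop1.png

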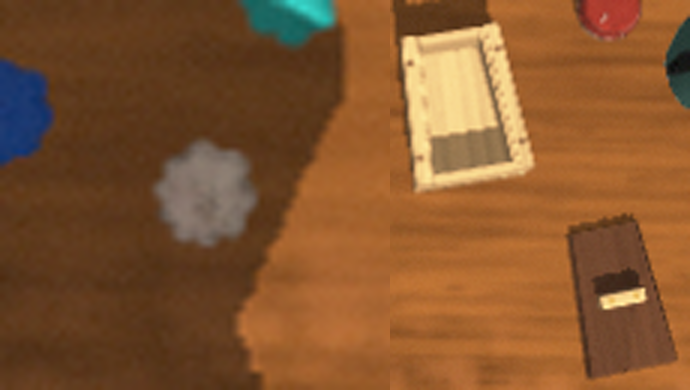

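The crop confirms the off-white garlic at (264,247) is the one to take. It also shows both keeper and lid with their narrow ends pointing away from the robot, yawed about +11° and +14°. Next I pick the garlic.

```bash
python3 - <<'E'
from h import *
pi=np.pi
movep([.4705,.19,.15],[pi,0,pi/2])
s=observe();print(s["time_s"],s["eef_pos"],s["tcp_rot"],s["ft_force"])
c=get_calibration("wrist"); im,d=get_image("wrist"); np.savez("w1.npz",im=im,d=d,T=c["world_from_camera"])
print(c["intrinsics"].round(1).tolist(),c["world_from_camera"].round(3).tolist())
hsv=cv2.cvtColor(im,cv2.COLOR_RGB2HSV); P=cloud(d,c)
T=c["world_from_camera"];uv=(cv2.projectPoints(np.array([[.4705,.19,.03]]),cv2.Rodrigues(T[:3,:3].T)[0],-T[:3,:3].T@T[:3,3],c["intrinsics"],c["dist_coeffs"])[0]).ravel();print("exp",uv)
m=(P[...,2]>.01)&(P[...,2]<.07)&(np.hypot(P[...,0]-.47,P[...,1]-.19)<.05)
q=P[m];print(m.sum(),q.min(0),q.max(0),(q.min(0)+q.max(0))/2)
cv2.imwrite("pics/w1.png",im[:,:,::-1])
E
```

```text
1.9583 [0.47051017 0.19079643 0.15025273] [ 3.14118273e+00 -4.16007656e-04  1.57213724e+00] [1.21107293 0.24885284 0.90697202]
[[287.4, 0.0, 319.6], [0.0, 287.4, 201.8], [0.0, 0.0, 1.0]] [[1.0, 0.001, 0.001, 0.471], [0.001, -0.947, -0.322, 0.273], [0.0, 0.322, -0.947, 0.294], [0.0, 0.0, 0.0, 1.0]]
exp [319.21349623 195.36840747]
1797 [0.44559452 0.16876448 0.01360102] [0.49499605 0.21586418 0.05170286] [0.47029528 0.19231433 0.03265194]
```

View pics/w1.png

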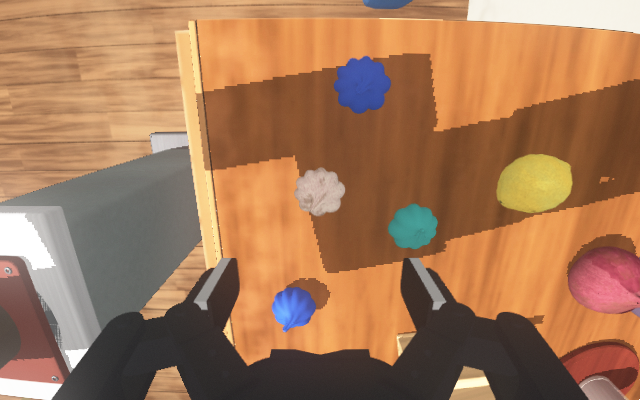

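The wrist view shows the off-white garlic at (320,192), within 2 mm of where I measured it, and the neighbouring look-alikes are clear of the fingers.

```bash
python3 - <<'E'
from h import *
pi=np.pi
move_l([.4705,.191,.05],feed=.2)
print(move_l([.4705,.191,.004],feed=.1,max_force=10))
gripper_to(.04,f_grip=20)
s=observe();print(s["time_s"],s["opening"],s["grasp_force"],s["eef_pos"])
move_l([.4705,.191,.2],feed=.25)
movep([.648,-.046,.2],[pi,0,pi/2+.2])
s=observe();print(s["time_s"],s["opening"],s["grasp_force"],s["eef_pos"],s["tcp_rot"])
c=get_calibration("wrist"); im,d=get_image("wrist"); np.savez("w2.npz",im=im,d=d,T=c["world_from_camera"]); cv2.imwrite("pics/w2.png",im[:,:,::-1])
P=cloud(d,c);Z=P[...,2]
m=(Z>.066)&(Z<.082)&(np.hypot(P[...,0]-.648,P[...,1]+.046)<.1)
print(m.sum(),np.median(Z[m]))
q=np.float32(P[m][:,:2]*1000); print(cv2.minAreaRect(q)); np.save("rails.npy",P[m])
E
```

```text
False
3.7167 0.04755533969047802 19.663664465770125 [0.47109696 0.19115703 0.00509901]
5.7833 0.047753048444421874 20.69952081888914 [ 0.64732675 -0.04490288  0.19913645] [-3.14016784e+00 -1.17847828e-03  1.77116561e+00]
3353 0.07463480307703035
((648.7470092773438, -49.24488830566406), (140.7948455810547, 110.046875), 10.180041313171387)
```

View pics/w2.png

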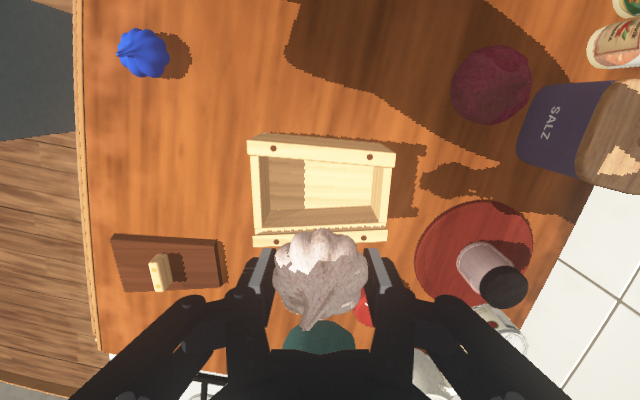

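The garlic is held at (320,275), and the box at (320,190) is empty with its outline fully visible. Its centre is (0.649,-0.049), in agreement with the top view. Next I lower the garlic into it.

```bash
python3 - <<'E'
from h import *
pi=np.pi
R=[pi,0,pi/2+.178]
move_l([.6487,-.0485,.1],feed=.2,rotation=R)
print(move_l([.6487,-.0485,.012],feed=.08,max_force=6))
s=observe();print(s["eef_pos"],s["ft_force"])
gripper_to(.066)
s=observe();print(s["opening"])
move_l([.6487,-.0485,.12],feed=.15)
def look(n):
    s=observe();print(s["time_s"],s["eef_pos"],s["tcp_rot"])
    c=get_calibration("wrist"); im,d=get_image("wrist"); np.savez(n+".npz",im=im,d=d,T=c["world_from_camera"]); cv2.imwrite(f"pics/{n}.png",im[:,:,::-1])
    return im,cloud(d,c)
# look from a shifted pose, so that camera sees all of the box
movep([.60,-.125,.24],R)
im,P=look("w3");Z=P[...,2]
g=(Z>.02)&(Z<.062)&(cv2.cvtColor(im,cv2.COLOR_RGB2HSV)[...,1]<75)&(np.hypot(P[...,0]-.648,P[...,1]+.048)<.05)
print("garlic",g.sum(),P[g].min(0),P[g].max(0)) if g.sum() else 0
movep([.46,-.21,.2],[pi,0,pi/2+.24])
im,P=look("w4")
E
```

```text
False
[ 0.64939584 -0.04862924  0.01275761] [-0.13185097 -0.28264804 -0.2481702 ]
0.06627431370889657
9.5667 [ 0.59949406 -0.12446959  0.23818474] [-3.14006883e+00 -1.64871821e-03  1.74819223e+00]
garlic 1252 [ 0.60822743 -0.09045701  0.02451068] [ 0.68751158 -0.01038892  0.06198076]
10.325 [ 0.46083718 -0.20945546  0.19977038] [ 3.14105733e+00 -5.29985923e-04  1.81065323e+00]
```

```bash
cat > fit.py <<'E'
from h import *
from scipy.optimize import least_squares
# fit pose of a trapezoid (len L, widths wa at -x, wb at +x) to contour points on its plane
def sides(p,L,wa,wb):
    x,y,t=p; 
    loc=np.array([[-L/2,-wa/2],[L/2,-wb/2],[L/2,wb/2],[-L/2,wa/2]])
    c,s=np.cos(t),np.sin(t); return loc@np.array([[c,s],[-s,c]])+[x,y]
def fit(pts,p0,L,wa,wb):
    def res(p):
        V=sides(p,L,wa,wb); W=np.roll(V,-1,0); e=W-V; n=np.c_[e[:,1],-e[:,0]]/np.linalg.norm(e,axis=1)[:,None]
        D=((pts[:,None]-V)*n).sum(2); return D[np.arange(len(D)),np.abs(D).argmin(1)]
    r=least_squares(res,p0,loss="soft_l1",f_scale=1e-3); return r.x,np.sqrt(np.mean(r.fun**2))
E
python3 - <<'E'
from fit import *
import plant
K=get_calibration("wrist")
def load(n):
    z=np.load(n+".npz"); c=dict(K,world_from_camera=z["T"]); return z["im"],cloud(z["d"],c),c
vis=[]
im,P,c=load("w3");Z=P[...,2]
def contour(m,c,z):
    ct,_=cv2.findContours(m.astype(np.uint8),0,1);k=max(ct,key=cv2.contourArea);return k,on_plane(k.reshape(-1,2),c,z)[:,:2]
hull=lambda p:p
m=(Z>.068)&(Z<.082)&(np.hypot(P[...,0]-.648,P[...,1]+.048)<.1)
print("rail z",np.median(Z[m]),m.sum())
# box: rail tops -> hull contour at z=.074 : outer sides & rail ends
uv=np.argwhere(m)[:,::-1]; h=cv2.convexHull(np.int32(uv))
hm=np.zeros(m.shape,np.uint8);cv2.fillPoly(hm,[h],1);k,w=contour(hm,c,.074)
cv2.drawContours(im,[k],-1,(0,255,0),1); 
print("box",fit(w,[.649,-.049,.178],.14,.112,.092));vis.append(im)
for n in("w3","w4"):
    im,P,c=load(n);Z=P[...,2]; hsv=cv2.cvtColor(im,cv2.COLOR_RGB2HSV)
    m=(Z>.006)&(Z<.05)&(np.hypot(P[...,0]-.47,P[...,1]+.202)<.1)
    uv=np.argwhere(m&(Z<.02))[:,::-1]
    if len(uv)<300: print(n,len(uv));continue
    print("lid z",np.median(Z[m&(Z<.02)]))
    h=cv2.convexHull(np.int32(uv));hm=np.zeros(m.shape,np.uint8);cv2.fillPoly(hm,[h],1);k,w=contour(hm,c,.011)
    print(n,"lid",fit(w,[.47,-.202,.24],.14,.084,.0645))
    b=(Z>.03)&(Z<.05)&(np.hypot(P[...,0]-.47,P[...,1]+.202)<.1);
    if b.sum()>30:
        k2,w2=contour(b,c,.038);print("bar",b.sum(),np.median(Z[b]),cv2.minAreaRect(np.float32(w2*1000)))
    cv2.drawContours(im,[k],-1,(0,255,0),1)
    vis.append(im)
cv2.imwrite("pics/v.png",cv2.resize(np.vstack([vis[0],vis[-1]]),None,fx=.75,fy=.75)[:,:,::-1])
E
```

```text
rail z 0.07473412685595737 3682
box (array([ 0.64915722, -0.04938149,  0.17954459]), np.float64(0.0004676251840143397))
lid z 0.012625535389598319
w3 lid (array([ 0.46893151, -0.20356042,  0.21582801]), np.float64(0.0016246875884246429))
bar 405 0.0382243716264839 ((470.8118591308594, -202.65206909179688), (16.755401611328125, 44.75386047363281), 12.072388648986816)
lid z 0.012620895232666296
w4 lid (array([ 0.46884269, -0.2039057 ,  0.21202011]), np.float64(0.0011399366780684853))
bar 497 0.03841194705429657 ((468.4991149902344, -203.7451171875), (13.936366081237793, 44.11254119873047), 11.982943534851074)
```

View pics/v.png

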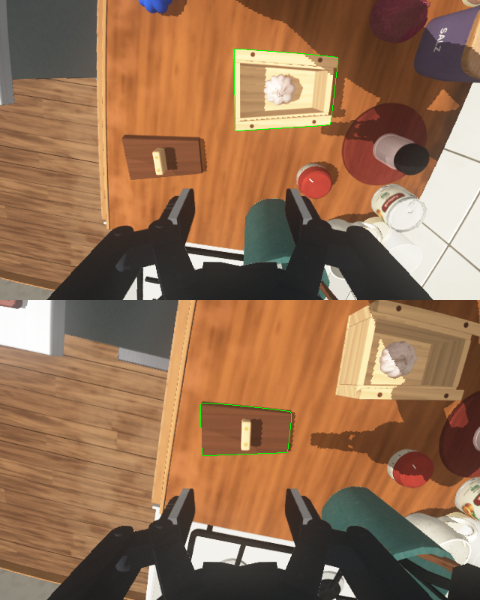

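The upper picture shows the garlic upright in the box near (280,90). The lower one shows the lid outlined at (247,430), its narrow end on the keeper's side, and the bar at (246,433). The fits agree across views to about 1 mm. I grip the bar, lift the lid and lower it between the rails 110 mm short of home.

```bash
cat > g.py <<'E'
from h import *
pi=np.pi; B=np.array([.6492,-.0494]); yb=.1795; ax=np.array([np.cos(yb),np.sin(yb)])
L=np.array([.4687,-.2038]); yl=.210
RB=[pi,0,pi/2+yb]
def at(short,z,b=0): return [*(B-short*ax+b*np.array([-ax[1],ax[0]])),z]
def st(t=""):
    s=observe();p=s["eef_pos"];e=p[:2]-B
    print(t,round(s["time_s"],2),"short %.4f lat %.4f z %.4f"%(-e@ax,e@[-ax[1],ax[0]],p[2]),"F",s["ft_force"].round(1),"op %.4f gf %.1f"%(s["opening"],s["grasp_force"]),"yaw %.4f"%(s["tcp_rot"][2]-pi/2)); return s
E
python3 - <<'E'
from g import *
R=[pi,0,pi/2+yl]
gripper_to(.05)
movep([*L,.06],R)
print(move_l([*L,.0145],feed=.08,max_force=8))
gripper_to(.005,f_grip=70)
s=st("grip"); z0=s["eef_pos"][2]
move_l([*L,.12],feed=.2); st("up")
movep(at(.11,.12),RB); st("over")
move_l(at(.11,.062+.0145+.006),feed=.08); st("near")
print(move_l(at(.11,.062+.0145-.003),feed=.02,max_force=6)); st("down")
c=get_calibration("wrist"); im,d=get_image("wrist"); np.savez("w5.npz",im=im,d=d,T=c["world_from_camera"]); cv2.imwrite("pics/w5.png",im[:,:,::-1])
E
```

```text
False
grip 12.43 short 0.2047 lat -0.1201 z 0.0152 F [-1.1  1.1  4. ] op 0.0124 gf 70.5 yaw 0.2100
up 13.11 short 0.2059 lat -0.1190 z 0.1187 F [-0.1 -0.3 -2.7] op 0.0125 gf 69.6 yaw 0.2100
over 13.77 short 0.1111 lat 0.0010 z 0.1179 F [ 0.3 -0.3 -2.2] op 0.0125 gf 69.6 yaw 0.1812
near 14.38 short 0.1102 lat -0.0001 z 0.0821 F [ 1.  -0.2 -2.2] op 0.0127 gf 69.6 yaw 0.1791
True
down 14.76 short 0.1094 lat -0.0003 z 0.0770 F [-1.   0.5  4. ] op 0.0123 gf 70.6 yaw 0.1796
```

View pics/w5.png

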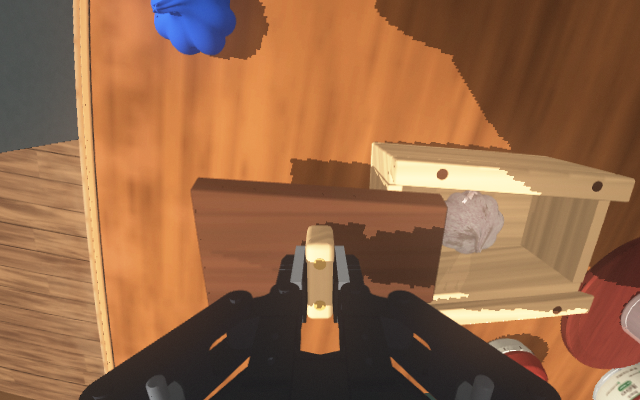

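The lid's narrow end sits between the rails at (430,190) to (440,300). The contact height of 0.0770 matches the ledge level of 0.062 + 0.0152. I slide it along to 30 mm short.

```bash
python3 - <<'E'
from g import *
print(move_l(at(.07,.0763),feed=.05,max_force=12)); st("a")
print(move_l(at(.03,.0763),feed=.04,max_force=12)); st("b")
E
```

```text
False
a 15.78 short 0.0694 lat -0.0003 z 0.0772 F [-2.6 -0.7  5.6] op 0.0127 gf 70.7 yaw 0.1797
False
b 16.93 short 0.0296 lat -0.0003 z 0.0772 F [-3.5 -1.1  6. ] op 0.0124 gf 70.8 yaw 0.1797
```

```bash
python3 - <<'E'
from g import *
gripper_to(.024); st("rel")
move_l(at(.03,.0775),feed=.03)
print(move_l(at(.008,.0775),feed=.03,max_force=12)); st("c")
print(move_l(at(-.02,.0775),feed=.012,max_force=13)); st("d")
hold(.3); st("e")
c=get_calibration("wrist"); im,d=get_image("wrist"); np.savez("w6.npz",im=im,d=d,T=c["world_from_camera"]); cv2.imwrite("pics/w6.png",im[:,:,::-1])
E
```

```text
rel 17.2 short 0.0299 lat 0.0001 z 0.0761 F [-0.2 -0.2  0.2] op 0.0239 gf 0.0 yaw 0.1796
False
c 18.33 short 0.0084 lat 0.0006 z 0.0772 F [-4.4  0.5  2.3] op 0.0240 gf 2.2 yaw 0.1798
True
d 19.65 short -0.0042 lat 0.0015 z 0.0763 F [0.9 0.1 0.5] op 0.0238 gf 0.0 yaw 0.1799
e 19.95 short -0.0031 lat 0.0019 z 0.0755 F [-0.3 -0.1  0.2] op 0.0241 gf 0.0 yaw 0.1799
```

View pics/w6.png

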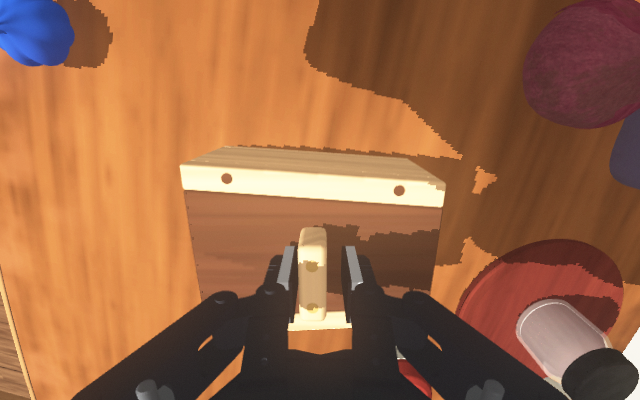

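The lid lies in the way with its ends nearly flush, at columns 187 and 440. One more push will seat it, then I back off and measure flushness.

```bash
python3 - <<'E'
from fit import *
from g import *
print(move_l(at(-.02,.0775),feed=.01,max_force=15)); st("d")
move_l(at(-.001,.0775),feed=.03)
move_l(at(0,.16),feed=.2)
movep([*(B+np.array([-.02,-.085])),.17],RB); st("v")
c=get_calibration("wrist"); im,d=get_image("wrist"); np.savez("w7.npz",im=im,d=d,T=c["world_from_camera"])
P=cloud(d,c);Z=P[...,2];hsv=cv2.cvtColor(im,cv2.COLOR_RGB2HSV)
E=P[...,:2]-B; lx=E@ax; ly=E@np.array([-ax[1],ax[0]])
top=(Z>.068)&(Z<.081)&(abs(lx)<.085)&(abs(ly)<.065)
dark=hsv[...,2]<150
for n,m in(("lid",top&dark&(abs(ly)<.025)),("railL",top&~dark&(ly>.044)),("railR",top&~dark&(ly<-.044))):
    x=lx[m]; print(n,m.sum(),x.min(),x.max(),np.median(Z[m]))
for y in np.arange(-.05,.055,.01):
    m=top&(abs(ly-y)<.003); print(round(y,3),lx[m].min().round(4),lx[m].max().round(4),np.median(Z[m]).round(4)) if m.any() else 0
m=top&dark&(lx<-.06); print("tail z",np.median(Z[m])); m=top&dark&(lx>.06); print("nose z",np.median(Z[m]))
u=np.argwhere(top);a,b=u.min(0)-15,u.max(0)+15
cv2.imwrite("pics/w7.png",cv2.resize(im[max(a[0],0):b[0],max(a[1],0):b[1]],(780,int(780*(b[0]-max(a[0],0))/(b[1]-max(a[1],0)))),interpolation=cv2.INTER_CUBIC)[:590,:,::-1])
E
```

```text
True
d 20.72 short -0.0040 lat 0.0020 z 0.0751 F [ 0.  -0.3  0.3] op 0.0241 gf 0.0 yaw 0.1801
v 22.02 short 0.0365 lat -0.0806 z 0.1676 F [ 0.1  0.8 -0.3] op 0.0237 gf 0.0 yaw 0.1771
lid 7887 -0.06963682664752666 0.07032238196037498 0.07480410153492711
railL 1746 -0.07033962086892355 0.06856045992805908 0.07470056178110848
railR 1239 -0.07008294247574882 0.06971861792869363 0.07468687889674863
-0.05 -0.07 0.0557 0.0746
-0.04 -0.0702 0.0698 0.0747
-0.03 -0.07 0.0699 0.0748
-0.02 -0.0705 0.0693 0.0749
-0.01 -0.0698 0.0701 0.0748
0.0 -0.0702 0.0703 0.0748
0.01 -0.0705 0.0694 0.0748
0.02 -0.0693 0.0697 0.0748
0.03 -0.0696 0.0703 0.0748
0.04 -0.0701 0.0701 0.0747
0.05 -0.0703 0.0544 0.0747
tail z 0.07474645666123689
nose z 0.0747599227401961
```

View pics/w7.png

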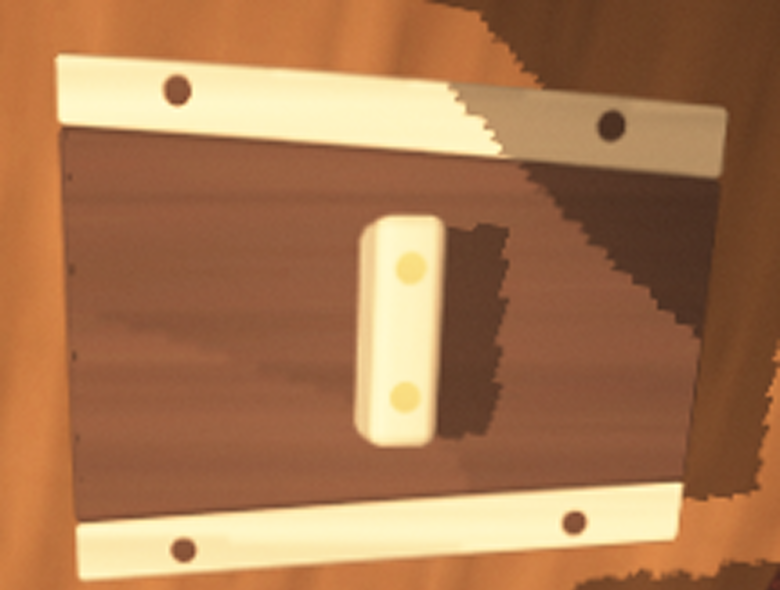

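The lid's ends line up with the rail ends, at (65,130) and (80,520) on the wide end and (718,180) and (683,485) on the narrow end. Its top is level with the rails, and the second push, stopped at a 15 N force change, moved it no further, so it is wedged home.

```bash
python3 -c "
from plant import *
print(job_done())"
```

```text
the job is handed in; nothing more can be done
None
```

The garlic is in the keeper and the lid is wedged home, its ends flush to within about 1 mm by the wrist camera; I never reached near the lemon, onion or timer, and handed in at about 22 s of the 58 s allowed.

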